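# Clear the soap trimming board and turn the bar

### The job

Get the soap trimming board ready for the next cut. First put the three loose green soap offcuts lying on the white board into the empty grey waste bin; then lift the green soap bar out of its wooden cradle, turn it end for end so that its rough brown end comes to the steel uprights, and seat it flat, fully down in the cradle again. Do not shift or topple the jar and stamp on the board, nor the amber bottle and the beaker, and let go of everything at the end.

Things in the scene. Friction and masses are not known exactly. Their poses are not given: they have to be found in the camera images.
- cradle (a point): Centre of the floor (the board's top) of the wooden cradle on the white board. z up; y along the cradle towards the end with the steel uprights; +x towards the half of the board where the offcuts lie. Pocket 54 mm wide (x), 124 mm long (y); walls 16 mm high, 8 mm thick all round. Two pairs of steel uprights, 45 mm high, stand outside the rails at x = +-39 mm, y = 37 to 53 mm.
- cutter: The white trimming board (fixed), 220 (x) by 310 (y) by 15 mm thick, origin at the centre of its underside, on the table; axes as for the cradle. The cradle's centre is 55 mm from its centre along -x.
- bar_center (a point): Centre of the loose green soap bar, 44 mm wide (its x), 110 long (its y), 50 high (z), about 0.25 kg, to be gripped across its width above the cradle walls. Its +y points to the rough brown end (last 12 mm, lumpy), the other end is clean green. At the start it sits in the cradle the wrong way round, brown end away from the uprights.
- bar_rough (a point): Centre of the rough brown end face of the bar, 55 mm along the bar's +y from its centre.
- offcut1_center (a point): Centre of a loose soap offcut, green with one brown end, 56 (its x) by 36 (its y) by 20 mm high, about 45 g, lying flat on the white board (top 15 mm above the table).
- offcut2_center (a point): Centre of a second such offcut, 48 (x) by 40 (y) by 24 mm high.
- offcut3_center (a point): Centre of a third such offcut, 62 (x) by 28 (y) by 24 mm high.
- bin: Grey open-topped plastic waste bin (fixed), 150 by 150 mm outside, 110 mm high, walls and floor 4 mm. Origin at the centre of its underside, z up. It stands to the left or right of the board; a low metal tray with finished bars stands on the other side.
- bar: The soap bar again: its origin lies at the centre of its underside, axes as for its centre.
- jar: Small amber jar with black cap, 40 mm across, 45 mm high, loose on the board beyond one end of the cradle. Origin under its centre. Leave alone.
- stamp: Wooden soap stamp, 38 mm across, 50 mm high, loose on the board beyond the other end of the cradle. Origin under its centre. Leave alone.
- amber: Amber bottle, 66 mm across, 170 mm high, loose on the table. Origin under its centre. Leave alone.
- beaker: Glass beaker, 70 mm across, 90 mm high, loose on the table. Origin under its centre. Leave alone.
Mind the look-alikes: they are no part of the job. Leave any pink look-alike of the bar alone. Leave any red look-alike of the part that bears offcut3_center alone.

How it is judged:
On the way, in this order (a step that is already met when the one before it is completed fails the run):
1. all three offcuts are in the waste bin (x of offcut1_center in the frame of bin between -0.072 and 0.072 m and y of offcut1_center in the frame of bin between -0.072 and 0.072 m and z of offcut1_center in the frame of bin between 0 and 0.095 m and x of offcut2_center in the frame of bin between -0.072 and 0.072 m and y of offcut2_center in the frame of bin between -0.072 and 0.072 m and z of offcut2_center in the frame of bin between 0 and 0.095 m and x of offcut3_center in the frame of bin between -0.072 and 0.072 m and y of offcut3_center in the frame of bin between -0.072 and 0.072 m and z of offcut3_center in the frame of bin between 0 and 0.095 m), for 0.2 s.
2. the bar is lifted clear of its cradle (z of bar_center in the frame of cradle above 0.045 m), for 0.05 s.
At the end, for the whole second after the job is handed in: All three offcuts lie inside the bin, below its rim; the bar rests flat on the cradle's floor within its walls (height within about 4 mm), its brown end at the uprights, released and at rest (all of step 1 and y of bar_rough in the frame of cradle between 0.044 and 0.066 m and x of bar_rough in the frame of cradle between -0.011 and 0.011 m and x of bar_center in the frame of cradle between -0.009 and 0.009 m and z of bar_center in the frame of cradle between 0.015 and 0.029 m and z of bar_rough in the frame of cradle between 0.015 and 0.03 m and linear speed of bar below 0.02 m/s); the robot touches nothing.
It fails at once if the small amber jar is shifted by more than 30 mm or tipped (distance of jar from where it was at the start of the episode above 0.03 m or angle between jar's own z axis and vertical above 0.5 rad).
It fails at once if the wooden stamp is shifted by more than 30 mm or tipped (distance of stamp from where it was at the start of the episode above 0.03 m or angle between stamp's own z axis and vertical above 0.5 rad).
It fails at once if the tall amber bottle is shifted by more than 30 mm or tipped (distance of amber from where it was at the start of the episode above 0.03 m or angle between amber's own z axis and vertical above 0.5 rad).
It fails at once if the glass beaker is shifted by more than 30 mm or tipped (distance of beaker from where it was at the start of the episode above 0.03 m or angle between beaker's own z axis and vertical above 0.5 rad).
It also fails if it takes over 72 s, if anything falls off the work surface, if the arm or the gripper's body presses on something with over 40 N, if the wrist force passes 120 N, or if a joint passes its speed limit or range.

### The arm

A 6-joint arm with a two-finger parallel gripper is mounted at the origin on the work surface. World frame = base frame: x ahead of the robot, y to its left, z up, the work surface at z = 0. Lengths are in m, angles in rad, forces in N, time in s.
With the tool pointing down it reaches from about 0.375 to 0.975 m from the base axis. Payload 3.8 kg.
Tool frame: the origin (TCP) lies midway between the tips of the shut fingers; the grasp point (between the pads) lies tcp_to_grasp behind it (tcp_to_grasp is the distance from the TCP to the grasp point, in m); z points along the fingers, y is the line along which they close (so a half turn about z gives the same grasp; the last joint's range is limited). The gripper opens to 88 mm and grips with 3 to 60 N. Pads are 18 mm wide; open, the fingers measure 123 mm over their backs; the gripper's body (75 mm by 187 mm) begins 45 mm behind the grasp point.
Start: joints at [-1.279, 0.264, 1.604, -0, 1.274, -0.037], TCP at [0.218, -0.639, 0.239] pointing down, gripper open.
Joint ranges: [-2.63, 2.63], [-0.94, 2.18], [0.31, 2.57], [-1.31, 4.45], [0, 2.66], [-2.55, 2.55]. Speed limits (rad/s): [2.57, 2.57, 3.14, 3.14, 3.14, 3.14].

### API

Orientations are given as a 3x3 rotation matrix whose columns are the frame's x, y, z axes.
In Python, from bench import * gives the robot as it stands.
- The arm moves only by the tool servo_tool, never from a script. Its argument "moves" is a list of rows, each a list of 3 entries, a list of its own where there are three numbers: the shift along the tool's x, y, z in units of 25 mm (1.0 is 25 mm), then the turn, a rotation vector about the tool's x, y, z in units of 5 degrees (1.0 is 5 degrees), then the closure in counts, from 0 (fully open) to 255 (shut). A call has 1 to 12 rows; each row is the pose to reach, as a shift and turn from the pose commanded when the call began, along the tool's axes at that moment; what a row does not reach only later rows make up. A row lasts 1/12 s, in which the tool goes at most 41.7 mm and 7.16 degrees, less where a joint would pass 70% of its speed; a pose out of reach is approached as far as the arm can. A call with a gripper value outside its range is refused whole. The fingers move at their own pace and stop on an object; "force" is the grip in N (left out, the last holds). Time passes only in rows, so rows that repeat a pose let the fingers close. It gives the time, the measured TCP pose, the force, the opening and the grip force at its end, in the units of the state.
- sense(): the state, without advancing time (a new reading comes with each control period).
- camera(name): name is "scene" or "top" or "wrist"; returns a dict with "pixels" (400x640x3 uint8, blue, green, red), "range_z" (400x640 float32, m along the optical axis (not along the pixel's ray), 0 where there is no reading), "camera_matrix" (3x3 intrinsics, pixels), "world_to_cam" (4x4, takes a point from world to camera coordinates); the wrist camera has in their place "mount" (4x4, takes a point from camera to tool coordinates, whose origin is the TCP and whose axes are the flange's). Camera axes: x right, y down, z forward; pixel columns grow to the right and rows downward; lengths in m; the calibration is good to about 2 mm. A picture is of the moment at which its call begins: read the wrist's pose just before it.
- job_done(): hands the job in; it is judged then, once.
The state is a dict: "time": time; "joint_pos": joint angles; "joint_vel": joint speeds; "joint_torque": joint torques, N m; "position": TCP position; "tool_rot": TCP orientation; "wrist_force": force on the tool from outside, world axes, zero at the start; "wrist_torque": the same for the moment, N m; "finger_gap": opening from 0.0 (shut) to 1.0 (fully open); "grip_force": force on a finger pad.
Only numpy, scipy, OpenCV 4.12 (cv2) and the standard library are available. Lean on these libraries where they do the work, as an engineer would, in place of code of your own. Each camera call takes 0.05 s, during which the arm holds its last target. There are 200 camera calls.

## Working session

There is one attempt and no reset: what is moved stays moved. The work goes in short steps, Python scripts to look and compute and a tool call to move; the robot and the scene stay as the last step left them, time stands still between calls to the robot, and variables do not carry over. Pictures are saved under pics/ and viewed, at most 10 in all, crops included, and the job is handed in when it is done.

Besides the shell and the picture viewer there is one more tool, called in YAML: its name, and indented under it one key for each argument. servo_tool: Moves the arm, as the interface text tells. Its arguments: {"type":"object","properties":{"moves":{"type":"array"},"force":{"type":"number"}},"required":["moves"]}

```bash
mkdir -p pics; ls
python3 - <<'E'
from bench import *
import cv2,numpy as np
s=sense();print(s)
for n in("scene","top"):
    c=camera(n);cv2.imwrite(f"pics/{n}0.png",c["pixels"]);np.savez(f"pics/{n}0.npz",**c);print(n,c["camera_matrix"],c["world_to_cam"])
E
```

```text
pics
{'time': 0.0, 'joint_pos': array([-1.27891879e+00,  2.64758198e-01,  1.60533472e+00,  2.33908095e-06,
        1.27371786e+00, -3.69052823e-02]), 'joint_vel': array([-8.46301985e-04, -2.37852662e-05,  1.38764606e-03, -1.67758646e-04,
       -2.98891535e-04, -9.07606833e-04]), 'joint_torque': array([ 7.67871443e-04, -5.02104807e+01, -3.56874526e+01,  7.27360882e-02,
        2.93711526e-02, -1.48622507e-04]), 'position': array([ 0.21774551, -0.63817453,  0.23740583]), 'tool_rot': array([[ 9.46436312e-01,  3.22889924e-01, -6.36124356e-04],
       [ 3.22890540e-01, -9.46433930e-01,  2.12495039e-03],
       [ 8.40753952e-05, -2.21652874e-03, -9.99997540e-01]]), 'wrist_force': array([-0.3067621 , -0.41208384,  0.54734857]), 'wrist_torque': array([ 0.02681004, -0.01256148,  0.00587308]), 'grip_force': 0.0, 'finger_gap': 0.9992221918288638}
scene [[436.06529771   0.         321.2278246 ]
 [  0.         436.06529771 210.26163611]
 [  0.           0.           1.        ]] [[-0.64016626  0.76816204 -0.01068797  0.31547883]
 [ 0.50567442  0.41086086 -0.75860842 -0.20862334]
 [-0.57834292 -0.49104015 -0.65145916  1.4473054 ]
 [ 0.          0.          0.          1.        ]]
top [[411.05694847   0.         327.96427825]
 [  0.         411.05694847 201.45883401]
 [  0.           0.           1.        ]] [[-0.00118605 -0.99993303 -0.01151198  0.01512113]
 [-0.98111074  0.00339049 -0.19341723  0.53189896]
 [ 0.19344331  0.01106513 -0.98104906  1.11316494]
 [ 0.          0.          0.          1.        ]]
```

View pics/top0.png

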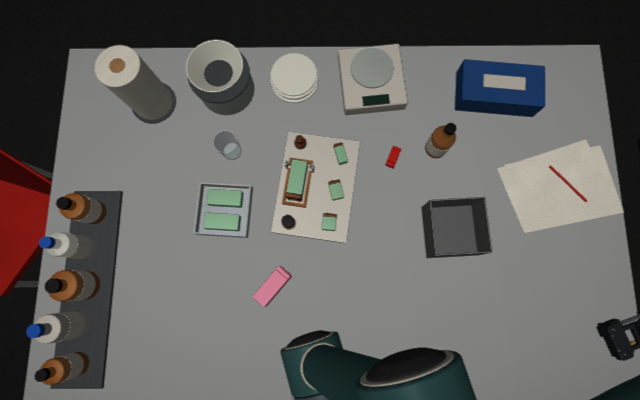

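View pics/scene0.png

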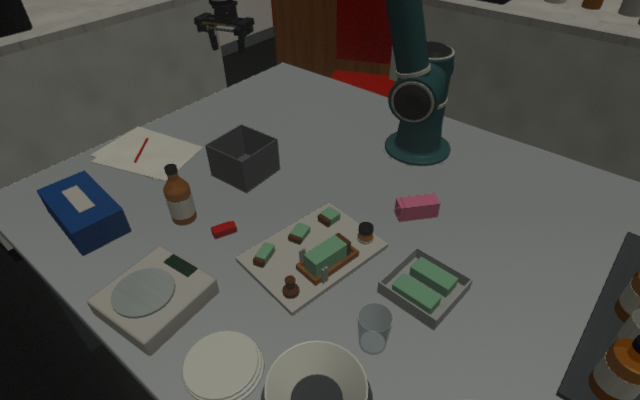

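The top view shows the board around (316,188).
- **Green candidates:** offcuts at (340,153), (336,189) and (329,222), the bar in its cradle at (297,178), and finished bars in the tray at (224,198) and (222,221).
- **Look-alikes to leave alone:** red at (393,157) and pink at (272,286).
- **Other things:** bin (457,228), jar (289,221), stamp (300,142), amber bottle (440,140), beaker (228,146).

I choose the three loose pieces on the board and the bar in the wooden cradle. The uprights are at its upper end, about (287,165) and (312,168).

```bash
cat > h.py <<'E'
import numpy as np,cv2
def pts(c,T=None):
    "world points for each pixel from range_z; T = cam->world"
    K=c["camera_matrix"];z=c["range_z"]
    if T is None: T=np.linalg.inv(c["world_to_cam"])
    v,u=np.mgrid[:z.shape[0],:z.shape[1]]
    P=np.stack([(u-K[0,2])/K[0,0]*z,(v-K[1,2])/K[1,1]*z,z],-1)
    return P@T[:3,:3].T+T[:3,3]
def rect(P2):
    (c,wh,a)=cv2.minAreaRect((P2*1000).astype(np.float32))
    if wh[0]<wh[1]: wh=wh[::-1];a+=90
    return np.round(c,1),np.round(wh,1),round((a+90)%180-90,1)  # mm, long-axis angle deg
def green(img):
    h=cv2.cvtColor(img,cv2.COLOR_BGR2HSV)
    return cv2.inRange(h,(45,40,40),(85,255,255))
def wristT(c,s):
    T=np.eye(4);T[:3,:3]=s["tool_rot"];T[:3,3]=s["position"];return T@c["mount"]
E
python3 - <<'E'
from h import *
c=dict(np.load("pics/top0.npz"));W=pts(c);img=c["pixels"]
m=green(img);n,l,st,ce=cv2.connectedComponentsWithStats(m)
for i in range(1,n):
    if st[i,4]<30: continue
    P=W[l==i];P=P[P[:,2]>np.percentile(P[:,2],60)-.006]
    print("green",ce[i].round(),st[i,4],rect(P[:,:2]),np.median(P[:,2]).round(4))
sub=W[190:265,415:500].reshape(-1,3);P=sub[(sub[:,2]>.1)&(sub[:,2]<.125)];print("bin",rect(P[:,:2]),len(P))
hh=cv2.cvtColor(img,cv2.COLOR_BGR2HSV)
w=(hh[...,1]<50)&(hh[...,2]>140)&(abs(W[...,2]-.015)<.008);w[:, :265]=0;w[:,370:]=0;w[:125]=0;w[250:]=0
print("board",rect(W[w][:,:2]),w.sum())
for nm,(u,v) in dict(jar=(288,221),stamp=(300,142),amber=(449,129),beaker=(228,146),red=(393,157)).items(): print(nm,W[v,u].round(3))
cv2.imwrite("pics/crop.png",cv2.resize(img[125:245,265:370],None,fx=5,fy=5,interpolation=cv2.INTER_CUBIC))
E
```

```text
green [341. 154.] 165 (array([676.9, -22.6]), array([50.9, 26.5]), 16.9) 0.0387
green [297. 177.] 531 (array([475. ,  74.6]), array([360.9,  70.3]), 12.6) 0.0642
green [336. 191.] 183 (array([567.4,  -9.2]), array([44.9, 34.1]), 13.7) 0.0341
green [224. 198.] 566 (array([459.1, 169.2]), array([446.7,  82.2]), 58.2) 0.0336
green [222. 221.] 573 (array([419.2, 177.9]), array([413.7,  69.4]), 67.0) 0.0334
green [329. 223.] 172 (array([399.5,  15.5]), array([184.5,  36.8]), -2.4) 0.0379
bin (array([ 454.8, -336.4]), array([151.9, 150.5]), -86.9) 472
board (array([588.9,  50.7]), array([310.1, 220.4]), -8.2) 5280
jar [0.475 0.126 0.059]
stamp [0.708 0.095 0.057]
amber [ 0.7   -0.304  0.173]
beaker [0.714 0.318 0.006]
red [ 0.671 -0.178  0.025]
```

View pics/crop.png

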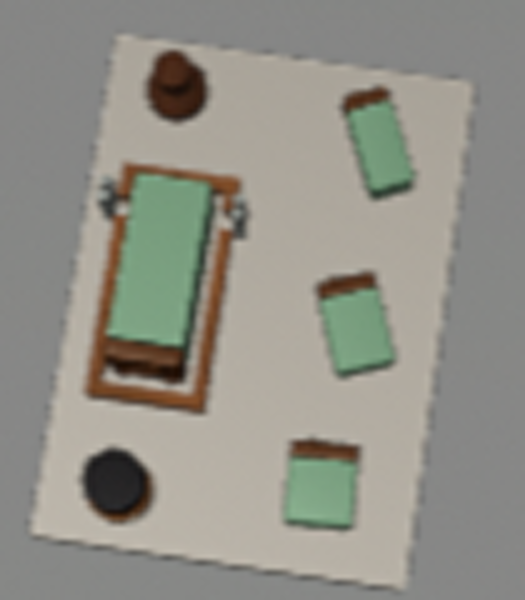

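The crop confirms the choice: three loose offcuts in the right half (each with a brown end), the bar with its brown end at the bottom, and the uprights at the top end.

```bash
cat >> h.py <<'E'
def mv(s,pos,yaw):
    "shift (units 25mm) and tool-z turn (units 5deg) to a tool-down pose, yaw of tool x in deg"
    from scipy.spatial.transform import Rotation as Rn
    R=s["tool_rot"];y=np.radians(yaw);x=np.array([np.cos(y),np.sin(y),0])
    G=np.stack([x,np.cross([0,0,-1],x),[0,0,-1]],1)
    return (R.T@(np.array(pos)-s["position"])/.025).round(2),(np.degrees(Rn.from_matrix(R.T@G).as_rotvec())/5).round(2)
E
python3 - <<'E'
from h import *
import bench
print([(k,getattr(bench,k)) for k in dir(bench) if 'grasp' in k.lower() or 'tcp' in k.lower()],[k for k in dir(bench) if k[0]!='_'])
c=dict(np.load("pics/top0.npz"));W=pts(c)
m=((W[...,2]>.024)&(W[...,2]<.1)).astype(np.uint8)
n,l,st,ce=cv2.connectedComponentsWithStats(m)
for i in range(1,n):
    if st[i,4]<40 or not(270<ce[i][0]<360 and 130<ce[i][1]<245): continue
    P=W[l==i];print(ce[i].round(),st[i,4],rect(P[:,:2]),P[:,2].max().round(4))
    P=P[P[:,2]>P[:,2].max()-.008];print("   top",rect(P[:,:2]))
s=bench.sense();print(mv(s,(.66,-.02,.24),17))
E
```

```text
[('tcp_to_grasp', 0.0187)] ['IKError', 'camera', 'job_done', 'sense', 'tcp_to_grasp']
[299. 142.] 126 (array([714. ,  98.8]), array([33.2, 28.2]), -88.5) 0.0652
   top (array([717.3,  99. ]), array([21.8, 20.5]), -40.4)
[340. 153.] 208 (array([682.6, -20.8]), array([64. , 28.7]), 14.7) 0.0439
   top (array([682.4, -20.6]), array([62.9, 26.7]), 16.4)
[296. 181.] 1059 (array([596.5, 105.5]), array([141.4,  84.7]), -8.3) 0.0718
   top (array([596.2, 105.5]), array([109.9,  43.3]), -8.7)
[335. 189.] 240 (array([572.9,  -6.8]), array([57. , 36.2]), 13.3) 0.0426
   top (array([571. ,  -6.1]), array([53.2, 33.1]), 13.9)
[328. 222.] 237 (array([478.3,  12.8]), array([49.1, 39.8]), -5.7) 0.045
   top (array([477.1,  13.1]), array([46.9, 39. ]), -5.0)
[288. 222.] 170 (array([474.6, 127.7]), array([37.2, 35.7]), -88.5) 0.0642
   top (array([475.1, 128.5]), array([34.6, 33.9]), 1.5)
(array([ 24.73, -17.69,  -0.06]), array([-0.02, -0.  ,  0.37]))
```

servo_tool:
  moves:
    - [[25.6, -17.4, 0], [0, 0, 0.7], 0]
    - [[25.6, -17.4, 0], [0, 0, 0.7], 0]
    - [[25.6, -17.4, 0], [0, 0, 0.7], 0]
    - [[25.6, -17.4, 0], [0, 0, 0.7], 0]
    - [[25.6, -17.4, 0], [0, 0, 0.7], 0]
    - [[25.6, -17.4, 0], [0, 0, 0.7], 0]
    - [[25.6, -17.4, 0], [0, 0, 0.7], 0]
    - [[25.6, -17.4, 0], [0, 0, 0.7], 0]
    - [[25.6, -17.4, 0], [0, 0, 0.7], 0]
    - [[25.6, -17.4, 0], [0, 0, 0.7], 0]
    - [[25.6, -17.4, 0], [0, 0, 0.7], 0]
    - [[25.6, -17.4, 0], [0, 0, 0.7], 0]
  force: 15

```text
time: 1.1
position: [0.5192, -0.2373, 0.2384]
tool_rot: [[0.964, 0.264, -0.0], [0.264, -0.964, 0.0], [-0.0, -0.0, -1.0]]
wrist_force: [0.3, -0.1, 0.0]
finger_gap: 0.997
grip_force: 0.0
```

Run:
```python
from h import *
from bench import *
s=sense();print(s["time"],s["position"],mv(s,(.682,-.021,.12),15.5))
```

```text
1.1 [ 0.51915581 -0.23729139  0.23836346] (array([ 8.57, -6.62,  4.73]), array([-0.  ,  0.  , -0.03]))
```

servo_tool:
  moves:
    - [[8.57, -6.62, 4.7], [0, 0, 0], 0]
    - [[8.57, -6.62, 4.7], [0, 0, 0], 0]
    - [[8.57, -6.62, 4.7], [0, 0, 0], 0]
    - [[8.57, -6.62, 4.7], [0, 0, 0], 0]
    - [[8.57, -6.62, 4.7], [0, 0, 0], 0]
    - [[8.57, -6.62, 4.7], [0, 0, 0], 0]
    - [[8.57, -6.62, 4.7], [0, 0, 0], 0]
    - [[8.57, -6.62, 4.7], [0, 0, 0], 0]
    - [[8.57, -6.62, 4.7], [0, 0, 0], 0]
    - [[8.57, -6.62, 4.7], [0, 0, 0], 0]

```text
time: 1.93
position: [0.6807, -0.0231, 0.1204]
tool_rot: [[0.964, 0.266, -0.002], [0.266, -0.964, -0.0], [-0.002, -0.0, -1.0]]
wrist_force: [-0.5, -0.7, 1.4]
finger_gap: 0.998
grip_force: 0.0
```

Run:
```python
from h import *
from bench import *
s=sense();c=camera("wrist");T=wristT(c,s);W=pts(c,T);cv2.imwrite("pics/w1.png",c["pixels"])
print(s["time"],s["position"],c["mount"].round(3))
m=((W[...,2]>.026)&(W[...,2]<.06)&(c["range_z"]>0)).astype(np.uint8)
n,l,st,ce=cv2.connectedComponentsWithStats(m)
for i in range(1,n):
    if st[i,4]>300: print(ce[i],st[i],rect(W[l==i][:,:2]),W[l==i][:,2].max())
print(mv(s,(.682,-.021,.019),15.5))
```

```text
1.9333 [ 0.68074646 -0.02305114  0.12043746] [[-0.    -0.948 -0.319  0.083]
 [ 1.    -0.    -0.    -0.   ]
 [-0.    -0.319  0.948 -0.147]
 [ 0.     0.     0.     1.   ]]
[528.5243638   36.10555746] [  387     0   253    91 17526] (array([ 842.4, -124.1]), array([184. ,  46.8]), -84.2) 0.056712345108807904
[186.30048577 121.43372658] [ 158   98   49   50 1441] (array([719.1,  95.4]), array([37.2, 31.4]), 26.6) 0.0599579298482506
[319.15124417 204.56881804] [ 301  167   36   76 2572] (array([682.8, -21.6]), array([63. , 28.1]), 16.0) 0.042084738773387614
[167.63986165 217.39991353] [  95  171  126  134 4626] (array([632.7,  87.1]), array([108.3,  74.7]), 34.7) 0.05997495309412501
[620.28705637 257.77192067] [ 594  227   46   64 1916] (array([ 711.8, -282.4]), array([51.9, 14.7]), -14.9) 0.05992361982163058
[273.65735695 297.70980926] [ 254  278   40   39 1468] (array([580.6,  -5.7]), array([42.7, 36.2]), 12.7) 0.03775386539264053
[235.32644903 374.44103931] [ 210  353   51   40 1501] (array([480.9,  11.6]), array([45.2, 40.1]), -5.7) 0.041691207653843404
(array([ 0.08, -0.07,  4.06]), array([-0.  ,  0.02, -0.02]))
```

View pics/w1.png

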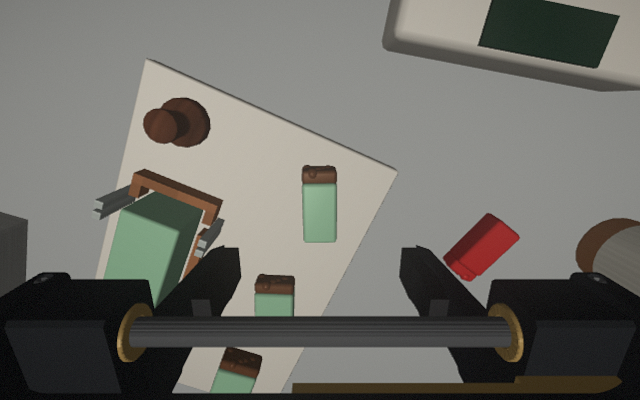

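The wrist view shows offcut 3 (green with a brown end) at (319,205), centred between the fingers and aligned with them. The red look-alike is off to the right at (482,247).

servo_tool:
  moves:
    - [[0.08, -0.05, 2], [0, 0, 0], 0]
    - [[0.08, -0.05, 3], [0, 0, 0], 0]
    - [[0.08, -0.05, 3.6], [0, 0, 0], 0]
    - [[0.08, -0.05, 4.0], [0, 0, 0], 0]
    - [[0.08, -0.05, 4.0], [0, 0, 0], 0]
    - [[0.08, -0.05, 4.0], [0, 0, 0], 255]
    - [[0.08, -0.05, 4.0], [0, 0, 0], 255]
    - [[0.08, -0.05, 4.0], [0, 0, 0], 255]
    - [[0.08, -0.05, 4.0], [0, 0, 0], 255]
    - [[0.08, -0.05, 4.0], [0, 0, 0], 255]
    - [[0.08, -0.05, 4.0], [0, 0, 0], 255]
    - [[0.08, -0.05, 4.0], [0, 0, 0], 255]
  force: 15

```text
time: 2.98
position: [0.6832, -0.0212, 0.0216]
tool_rot: [[0.964, 0.265, 0.001], [0.265, -0.964, -0.0], [0.001, 0.0, -1.0]]
wrist_force: [-1.4, -0.3, -0.3]
finger_gap: 0.492
grip_force: 0.0
```

servo_tool:
  moves:
    - [[0, 0, 0], [0, 0, 0], 255]
    - [[0, 0, 0], [0, 0, 0], 255]
    - [[0, 0, 0], [0, 0, 0], 255]
    - [[0, 0, 0], [0, 0, 0], 255]
    - [[0, 0, 0], [0, 0, 0], 255]
    - [[0, 0, -1], [0, 0, 0], 255]
    - [[0, 0, -2], [0, 0, 0], 255]
    - [[0, 0, -3.5], [0, 0, 0], 255]
    - [[0, 0, -5], [0, 0, 0], 255]
    - [[0, 0, -6.2], [0, 0, 0], 255]
    - [[0, 0, -6.2], [0, 0, 0], 255]

```text
time: 3.9
position: [0.6879, -0.0216, 0.1854]
tool_rot: [[0.964, 0.265, 0.014], [0.265, -0.964, -0.001], [0.013, 0.005, -1.0]]
wrist_force: [1.5, 0.1, 0.6]
finger_gap: 0.315
grip_force: 15.0
```

Run:
```python
from h import *
from bench import *
s=sense();print(s["time"],s["position"],s["finger_gap"],s["grip_force"],mv(s,(.49,-.336,.175),3),mv(s,(.49,-.336,.175),0))
```

```text
3.9 [ 0.68785911 -0.02156314  0.18541389] 0.3153948120059873 14.999976062681526 (array([-10.96,  10.03,   0.32]), array([ 0.04, -0.16,  2.47])) (array([-10.96,  10.03,   0.32]), array([ 0.03, -0.16,  3.07]))
```

servo_tool:
  moves:
    - [[-12.7, 11, 0], [0, 0, 2.5], 255]
    - [[-12.7, 11, 0], [0, 0, 2.5], 255]
    - [[-12.7, 11, 0], [0, 0, 2.5], 255]
    - [[-12.7, 11, 0], [0, 0, 2.5], 255]
    - [[-12.7, 11, 0], [0, 0, 2.5], 255]
    - [[-12.7, 11, 0], [0, 0, 2.5], 255]
    - [[-12.7, 11, 0], [0, 0, 2.5], 255]
    - [[-12.7, 11, 0], [0, 0, 2.5], 255]
    - [[-12.7, 11, 0], [0, 0, 2.5], 255]
    - [[-12.7, 11, 0], [0, 0, 2.5], 255]
    - [[-12.7, 11, 1.5], [0, 0, 2.5], 255]
    - [[-12.7, 11, 2.5], [0, 0, 2.5], 255]

```text
time: 4.9
position: [0.448, -0.3735, 0.1131]
tool_rot: [[0.999, 0.045, 0.001], [0.045, -0.999, -0.002], [0.001, 0.002, -1.0]]
wrist_force: [-0.6, 0.7, -2.1]
finger_gap: 0.318
grip_force: 15.0
```

servo_tool:
  moves:
    - [[0, -0.6, -0.4], [0, 0, 0], 255]
    - [[0, -0.6, -0.4], [0, 0, 0], 255]
    - [[0, -0.6, -0.4], [0, 0, 0], 0]
    - [[0, -0.6, -0.4], [0, 0, 0], 0]
    - [[0, -0.6, -0.4], [0, 0, 0], 0]
    - [[0, -0.6, -0.4], [0, 0, 0], 0]
    - [[0, -0.6, -0.4], [0, 0, 0], 0]
    - [[0, -0.6, -1.5], [0, 0, 0], 0]
    - [[0, -0.6, -2.4], [0, 0, 0], 0]
    - [[0, -0.6, -2.4], [0, 0, 0], 0]

```text
time: 5.73
position: [0.4515, -0.3578, 0.1791]
tool_rot: [[0.999, 0.05, 0.007], [0.05, -0.999, -0.006], [0.007, 0.006, -1.0]]
wrist_force: [0.1, -0.6, 0.7]
finger_gap: 0.898
grip_force: 0.0
```

Run:
```python
from h import *
from bench import *
s=sense();c=camera("top");W=pts(c)
print(s["time"],s["position"],s["finger_gap"],s["grip_force"])
m=green(c["pixels"]);n,l,st,ce=cv2.connectedComponentsWithStats(m)
for i in range(1,n):
    if st[i,4]>30:print(ce[i].round(),st[i,4],np.median(W[l==i],0).round(3))
print(mv(s,(.573,-.0065,.12),13.5))
```

```text
5.7333 [ 0.4515488  -0.35777249  0.17906891] 0.8984765998458539 0.0
[375. 100.] 175 [ 0.84  -0.126  0.052]
[297. 177.] 532 [0.601 0.102 0.064]
[336. 191.] 183 [ 0.566 -0.009  0.034]
[224. 198.] 566 [0.547 0.314 0.033]
[222. 221.] 568 [0.479 0.319 0.033]
[329. 223.] 172 [0.472 0.011 0.038]
[459. 238.] 92 [ 0.427 -0.355  0.027]
(array([  5.54, -13.81,   2.31]), array([ 0.08, -0.07, -2.13]))
```

servo_tool:
  moves:
    - [[5.54, -13.8, 0], [0, 0, -2.1], 0]
    - [[5.54, -13.8, 0], [0, 0, -2.1], 0]
    - [[5.54, -13.8, 0], [0, 0, -2.1], 0]
    - [[5.54, -13.8, 0], [0, 0, -2.1], 0]
    - [[5.54, -13.8, 3], [0, 0, -2.1], 0]
    - [[5.54, -13.8, 3], [0, 0, -2.1], 0]
    - [[5.54, -13.8, 3], [0, 0, -2.1], 0]
    - [[5.54, -13.8, 3], [0, 0, -2.1], 0]
    - [[5.54, -13.8, 3], [0, 0, -2.1], 0]
    - [[5.54, -13.8, 3], [0, 0, -2.1], 0]
    - [[5.54, -13.8, 3], [0, 0, -2.1], 0]
    - [[5.54, -13.8, 3], [0, 0, -2.1], 0]

```text
time: 6.78
position: [0.5692, -0.004, 0.0976]
tool_rot: [[0.973, 0.233, -0.002], [0.233, -0.973, -0.001], [-0.002, 0.0, -1.0]]
wrist_force: [0.7, -0.7, -0.4]
finger_gap: 1.001
grip_force: 0.0
```

Run:
```python
from h import *
from bench import *
s=sense();print(s["time"],s["position"],s["joint_vel"].round(2),mv(s,(.573,-.0065,.0195),13.5))
```

```text
6.7833 [ 0.56922738 -0.00398789  0.09764759] [-0.03 -0.02 -0.01 -0.    0.   -0.  ] (array([0.13, 0.13, 3.13]), array([ 0.  ,  0.03, -0.01]))
```

servo_tool:
  moves:
    - [[0.13, 0.13, 1.5], [0, 0, 0], 0]
    - [[0.13, 0.13, 2.5], [0, 0, 0], 0]
    - [[0.13, 0.13, 3.1], [0, 0, 0], 0]
    - [[0.13, 0.13, 3.1], [0, 0, 0], 0]
    - [[0.13, 0.13, 3.1], [0, 0, 0], 255]
    - [[0.13, 0.13, 3.1], [0, 0, 0], 255]
    - [[0.13, 0.13, 3.1], [0, 0, 0], 255]
    - [[0.13, 0.13, 3.1], [0, 0, 0], 255]
    - [[0.13, 0.13, 3.1], [0, 0, 0], 255]
    - [[0.13, 0.13, 3.1], [0, 0, 0], 255]
    - [[0.13, 0.13, 3.1], [0, 0, 0], 255]
    - [[0.13, 0.13, 3.1], [0, 0, 0], 255]

```text
time: 7.78
position: [0.5741, -0.0064, 0.0214]
tool_rot: [[0.973, 0.231, 0.0], [0.231, -0.973, -0.0], [0.0, 0.0, -1.0]]
wrist_force: [0.5, -1.1, 0.1]
finger_gap: 0.419
grip_force: 0.1
```

servo_tool:
  moves:
    - [[0, 0, 0], [0, 0, 0], 255]
    - [[0, 0, 0], [0, 0, 0], 255]
    - [[0, 0, 0], [0, 0, 0], 255]
    - [[0, 0, -1], [0, 0, 0], 255]
    - [[0, 0, -2], [0, 0, 0], 255]
    - [[0, 0, -3.5], [0, 0, 0], 255]
    - [[0, 0, -5], [0, 0, 0], 255]
    - [[0, 0, -6.3], [0, 0, 0], 255]
    - [[0, 0, -6.3], [0, 0, 0], 255]

```text
time: 8.53
position: [0.5789, -0.0066, 0.187]
tool_rot: [[0.973, 0.231, 0.014], [0.231, -0.973, -0.001], [0.013, 0.004, -1.0]]
wrist_force: [1.0, 0.6, 0.2]
finger_gap: 0.409
grip_force: 15.0
```

Run:
```python
from h import *
from bench import *
s=sense();print(s["time"],s["position"],s["finger_gap"],s["grip_force"],mv(s,(.455,-.33,.12),3))
```

```text
8.5333 [ 0.57892243 -0.00664934  0.18699243] 0.40923744132370127 14.999866783618927 (array([-7.84, 11.43,  2.62]), array([ 0.03, -0.15,  2.07]))
```

servo_tool:
  moves:
    - [[-7.6, 11.4, 0], [0, 0, 2], 255]
    - [[-7.6, 11.4, 0], [0, 0, 2], 255]
    - [[-7.6, 11.4, 0], [0, 0, 2], 255]
    - [[-7.6, 11.4, 0], [0, 0, 2], 255]
    - [[-7.6, 11.4, 0], [0, 0, 2], 255]
    - [[-7.6, 11.4, 0], [0, 0, 2], 255]
    - [[-7.6, 11.4, 0], [0, 0, 2], 255]
    - [[-7.6, 11.4, 0], [0, 0, 2], 255]
    - [[-7.6, 11.4, 0.5], [0, 0, 2], 255]
    - [[-7.6, 11.4, 1.5], [0, 0, 2], 255]
    - [[-7.6, 11.4, 2.4], [0, 0, 2], 255]
    - [[-7.6, 11.4, 2.4], [0, 0, 2], 255]

```text
time: 9.53
position: [0.4511, -0.3251, 0.1128]
tool_rot: [[0.998, 0.057, -0.008], [0.057, -0.998, 0.007], [-0.008, -0.007, -1.0]]
wrist_force: [-0.4, 0.5, -1.4]
finger_gap: 0.404
grip_force: 15.0
```

servo_tool:
  moves:
    - [[0, 0, 0], [0, 0, 0], 0]
    - [[0, 0, 0], [0, 0, 0], 0]
    - [[0, 0, 0], [0, 0, 0], 0]
    - [[0, 0, 0], [0, 0, 0], 0]
    - [[0, 0, 0], [0, 0, 0], 0]
    - [[0, 0, -1.5], [0, 0, 0], 0]
    - [[0, 0, -2.4], [0, 0, 0], 0]
    - [[0, 0, -2.4], [0, 0, 0], 0]

```text
time: 10.2
position: [0.4583, -0.33, 0.1854]
tool_rot: [[0.998, 0.059, 0.009], [0.059, -0.998, -0.007], [0.008, 0.007, -1.0]]
wrist_force: [0.3, -0.9, 1.5]
finger_gap: 0.98
grip_force: 0.0
```

Run:
```python
from h import *
from bench import *
s=sense();c=camera("top");W=pts(c)
print(s["time"],s["position"],s["finger_gap"],s["grip_force"])
m=green(c["pixels"]);n,l,st,ce=cv2.connectedComponentsWithStats(m)
for i in range(1,n):
    if st[i,4]>20:print(ce[i].round(),st[i,4],np.median(W[l==i],0).round(3))
print(mv(s,(.478,.013,.10),-5.5))
```

```text
10.2 [ 0.45826264 -0.32999175  0.18544426] 0.9802492788790316 0.0
[375. 100.] 181 [ 0.84  -0.126  0.053]
[297. 177.] 533 [0.601 0.102 0.065]
[224. 198.] 567 [0.547 0.313 0.033]
[222. 221.] 571 [0.479 0.318 0.033]
[329. 223.] 171 [0.472 0.011 0.038]
[450. 234.] 241 [ 0.436 -0.324  0.025]
(array([  1.56, -13.67,   3.33]), array([ 0.08, -0.1 ,  1.77]))
```

servo_tool:
  moves:
    - [[1.6, -13.7, 0], [0, 0, 1.8], 0]
    - [[1.6, -13.7, 0], [0, 0, 1.8], 0]
    - [[1.6, -13.7, 0], [0, 0, 1.8], 0]
    - [[1.6, -13.7, 0], [0, 0, 1.8], 0]
    - [[1.6, -13.7, 3.3], [0, 0, 1.8], 0]
    - [[1.6, -13.7, 3.3], [0, 0, 1.8], 0]
    - [[1.6, -13.7, 3.3], [0, 0, 1.8], 0]
    - [[1.6, -13.7, 3.3], [0, 0, 1.8], 0]
    - [[1.6, -13.7, 3.3], [0, 0, 1.8], 0]
    - [[1.6, -13.7, 3.3], [0, 0, 1.8], 0]
    - [[1.6, -13.7, 3.3], [0, 0, 1.8], 0]
    - [[1.6, -13.7, 3.3], [0, 0, 1.8], 0]

```text
time: 11.25
position: [0.4746, 0.0164, 0.096]
tool_rot: [[0.995, -0.098, -0.001], [-0.098, -0.995, -0.0], [-0.0, 0.001, -1.0]]
wrist_force: [0.8, 0.6, 0.0]
finger_gap: 1.0
grip_force: 0.0
```

Run:
```python
from h import *
from bench import *
s=sense();print(s["time"],s["position"],mv(s,(.478,.013,.0195),-5.5))
```

```text
11.25 [0.47461861 0.01643998 0.0959767 ] (array([0.15, 0.12, 3.06]), array([ 0.01,  0.01, -0.02]))
```

servo_tool:
  moves:
    - [[0.15, 0.12, 1.5], [0, 0, 0], 0]
    - [[0.15, 0.12, 2.5], [0, 0, 0], 0]
    - [[0.15, 0.12, 3], [0, 0, 0], 0]
    - [[0.15, 0.12, 3], [0, 0, 0], 0]
    - [[0.15, 0.12, 3], [0, 0, 0], 255]
    - [[0.15, 0.12, 3], [0, 0, 0], 255]
    - [[0.15, 0.12, 3], [0, 0, 0], 255]
    - [[0.15, 0.12, 3], [0, 0, 0], 255]
    - [[0.15, 0.12, 3], [0, 0, 0], 255]
    - [[0.15, 0.12, 3], [0, 0, 0], 255]
    - [[0.15, 0.12, 3], [0, 0, 0], 255]
    - [[0.15, 0.12, 3], [0, 0, 0], 255]

```text
time: 12.25
position: [0.4784, 0.0133, 0.0215]
tool_rot: [[0.995, -0.098, 0.0], [-0.098, -0.995, -0.0], [0.0, 0.0, -1.0]]
wrist_force: [-0.4, -0.7, 1.9]
finger_gap: 0.45
grip_force: 15.0
```

servo_tool:
  moves:
    - [[0, 0, 0], [0, 0, 0], 255]
    - [[0, 0, 0], [0, 0, 0], 255]
    - [[0, 0, 0], [0, 0, 0], 255]
    - [[0, 0, -1], [0, 0, 0], 255]
    - [[0, 0, -2], [0, 0, 0], 255]
    - [[0, 0, -3.5], [0, 0, 0], 255]
    - [[0, 0, -5], [0, 0, 0], 255]
    - [[0, 0, -6.3], [0, 0, 0], 255]
    - [[0, 0, -6.3], [0, 0, 0], 255]

```text
time: 13.0
position: [0.4831, 0.0132, 0.1861]
tool_rot: [[0.995, -0.099, 0.013], [-0.099, -0.995, -0.0], [0.013, -0.001, -1.0]]
wrist_force: [1.2, 0.1, -0.0]
finger_gap: 0.454
grip_force: 15.0
```

Run:
```python
from h import *
from bench import *
s=sense();print(s["time"],s["position"],s["finger_gap"],s["grip_force"],mv(s,(.46,-.32,.12),3))
```

```text
13.0 [0.483075   0.01323685 0.18608128] 0.45449140340624294 14.999933713115752 (array([ 0.36, 13.36,  2.63]), array([-0.  , -0.15, -1.73]))
```

servo_tool:
  moves:
    - [[0.5, 13.3, 0], [0, 0, -1.7], 255]
    - [[0.5, 13.3, 0], [0, 0, -1.7], 255]
    - [[0.5, 13.3, 0], [0, 0, -1.7], 255]
    - [[0.5, 13.3, 0], [0, 0, -1.7], 255]
    - [[0.5, 13.3, 0], [0, 0, -1.7], 255]
    - [[0.5, 13.3, 0], [0, 0, -1.7], 255]
    - [[0.5, 13.3, 0], [0, 0, -1.7], 255]
    - [[0.5, 13.3, 0], [0, 0, -1.7], 255]
    - [[0.5, 13.3, 0.5], [0, 0, -1.7], 255]
    - [[0.5, 13.3, 1.5], [0, 0, -1.7], 255]
    - [[0.5, 13.3, 2.4], [0, 0, -1.7], 255]
    - [[0.5, 13.3, 2.4], [0, 0, -1.7], 255]

```text
time: 14.0
position: [0.454, -0.3162, 0.1123]
tool_rot: [[0.999, 0.048, -0.009], [0.049, -0.999, 0.007], [-0.008, -0.007, -1.0]]
wrist_force: [-0.8, 0.8, -1.6]
finger_gap: 0.453
grip_force: 15.0
```

servo_tool:
  moves:
    - [[0, 0, 0], [0, 0, 0], 0]
    - [[0, 0, 0], [0, 0, 0], 0]
    - [[0, 0, 0], [0, 0, 0], 0]
    - [[0, 0, 0], [0, 0, 0], 0]
    - [[0, 0, 0], [0, 0, 0], 0]
    - [[0, 0, -1.5], [0, 0, 0], 0]
    - [[0, 0, -2.4], [0, 0, 0], 0]
    - [[0, 0, -2.4], [0, 0, 0], 0]

```text
time: 14.67
position: [0.4613, -0.3212, 0.1855]
tool_rot: [[0.999, 0.05, 0.009], [0.05, -0.999, -0.007], [0.009, 0.007, -1.0]]
wrist_force: [0.2, -0.5, 0.8]
finger_gap: 0.996
grip_force: 0.0
```

Run:
```python
from h import *
from bench import *
s=sense();c=camera("wrist");W=pts(c,wristT(c,s));cv2.imwrite("pics/w2.png",c["pixels"])
print(s["time"],s["position"],s["finger_gap"],s["grip_force"])
m=green(c["pixels"]);n,l,st,ce=cv2.connectedComponentsWithStats(m)
for i in range(1,n):
    if st[i,4]>100:print(ce[i].round(),st[i,4],np.median(W[l==i],0).round(3),W[l==i].max(0).round(3),W[l==i].min(0).round(3))
print(mv(s,(.5965,.1055,.16),-8.4))
```

```text
14.6667 [ 0.46131418 -0.32119415  0.18545018] 0.9961515230477359 0.0
[310. 208.] 1690 [ 0.443 -0.314  0.049] [ 0.543 -0.288  0.333] [ 0.422 -0.34   0.015]
[353. 201.] 1195 [ 0.448 -0.358  0.029] [ 0.543 -0.316  0.333] [ 0.421 -0.375  0.019]
(array([  6.24, -16.78,   0.95]), array([ 0.07, -0.11,  2.25]))
```

View pics/w2.png

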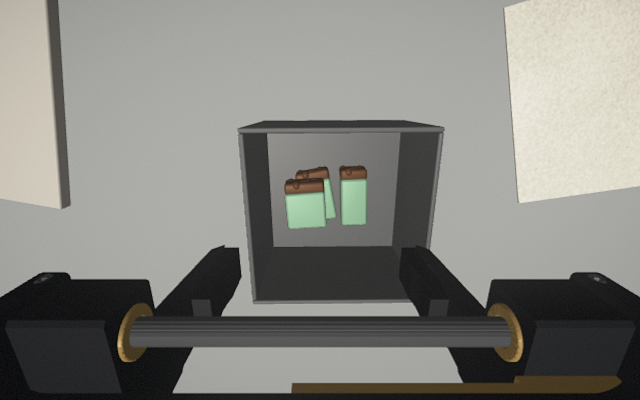

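The wrist view shows all three offcuts low inside the bin, at about (353,200), (306,205) and (320,190). Next is the bar.

servo_tool:
  moves:
    - [[6.2, -16.8, 0], [0, 0, 2.25], 0]
    - [[6.2, -16.8, 0], [0, 0, 2.25], 0]
    - [[6.2, -16.8, 0], [0, 0, 2.25], 0]
    - [[6.2, -16.8, 0], [0, 0, 2.25], 0]
    - [[6.2, -16.8, 0], [0, 0, 2.25], 0]
    - [[6.2, -16.8, 0], [0, 0, 2.25], 0]
    - [[6.2, -16.8, 0], [0, 0, 2.25], 0]
    - [[6.2, -16.8, 0], [0, 0, 2.25], 0]
    - [[6.2, -16.8, 0.5], [0, 0, 2.25], 0]
    - [[6.2, -16.8, 1], [0, 0, 2.25], 0]
    - [[6.2, -16.8, 1], [0, 0, 2.25], 0]
    - [[6.2, -16.8, 1], [0, 0, 2.25], 0]

```text
time: 15.72
position: [0.5913, 0.1139, 0.1507]
tool_rot: [[0.99, -0.142, -0.003], [-0.142, -0.99, 0.002], [-0.003, -0.002, -1.0]]
wrist_force: [0.2, -0.8, -0.8]
finger_gap: 1.0
grip_force: 0.0
```

servo_tool:
  moves:
    - [[0, 0, 0], [0, 0, 0], 0]
    - [[0, 0, 0], [0, 0, 0], 0]

```text
time: 15.88
position: [0.5911, 0.1081, 0.1528]
tool_rot: [[0.989, -0.145, -0.002], [-0.145, -0.989, -0.001], [-0.002, 0.001, -1.0]]
wrist_force: [-0.0, 0.0, -0.9]
finger_gap: 1.002
grip_force: 0.0
```

Run:
```python
from h import *
from bench import *
s=sense();c=camera("wrist");W=pts(c,wristT(c,s));cv2.imwrite("pics/w3.png",c["pixels"])
print(s["time"],s["position"])
d=np.linalg.norm(W[...,:2]-[.5965,.1055],axis=-1)
for lo,hi in((.055,.075),(.026,.036)):
    P=W[(W[...,2]>lo)&(W[...,2]<hi)&(d<.1)];print(lo,len(P),rect(P[:,:2]),np.median(P[:,2]))
m=green(c["pixels"])>0
P=W[m&(d<.1)&(W[...,2]>.055)&(W[...,2]<.075)];print("green",rect(P[:,:2]))
print(mv(s,(.5965,.1055,.036),-8.4))
```

```text
15.8833 [0.59111364 0.10807612 0.1527938 ]
0.055 7147 (array([596.3, 104.5]), array([109.7,  84. ]), -8.4) 0.06596832923509241
0.026 3160 (array([594.8, 104.4]), array([139.9,  82.5]), -8.2) 0.03200743913805207
green (array([602.2, 103.5]), array([97.7, 43.7]), -9.0)
(array([0.24, 0.07, 4.67]), array([0.01, 0.02, 0.01]))
```

View pics/w3.png

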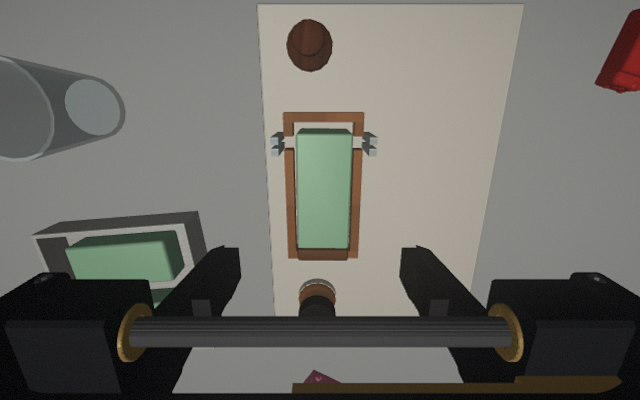

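The wrist view shows the bar at (324,190), with its green end at the uprights (row 140) and its brown end at (324,253). It is centred between the fingers.

servo_tool:
  moves:
    - [[0.22, 0.09, 1.5], [0, 0, 0], 0]
    - [[0.22, 0.09, 2.8], [0, 0, 0], 0]
    - [[0.22, 0.09, 3.8], [0, 0, 0], 0]
    - [[0.22, 0.09, 4.4], [0, 0, 0], 0]
    - [[0.22, 0.09, 4.6], [0, 0, 0], 0]
    - [[0.22, 0.09, 4.6], [0, 0, 0], 255]
    - [[0.22, 0.09, 4.6], [0, 0, 0], 255]
    - [[0.22, 0.09, 4.6], [0, 0, 0], 255]
    - [[0.22, 0.09, 4.6], [0, 0, 0], 255]
    - [[0.22, 0.09, 4.6], [0, 0, 0], 255]
    - [[0.22, 0.09, 4.6], [0, 0, 0], 255]
    - [[0.22, 0.09, 4.6], [0, 0, 0], 255]
  force: 30

```text
time: 16.93
position: [0.5975, 0.1052, 0.0395]
tool_rot: [[0.989, -0.146, 0.001], [-0.146, -0.989, -0.0], [0.001, 0.0, -1.0]]
wrist_force: [-0.2, -0.1, 7.4]
finger_gap: 0.497
grip_force: 27.9
```

servo_tool:
  moves:
    - [[0, 0, 0], [0, 0, 0], 255]
    - [[0, 0, 0], [0, 0, 0], 255]
    - [[0, 0, 0], [0, 0, 0], 255]
    - [[0, 0, 0], [0, 0, 0], 255]

```text
time: 17.27
position: [0.5975, 0.1053, 0.0395]
tool_rot: [[0.989, -0.146, 0.001], [-0.146, -0.989, -0.0], [0.001, -0.0, -1.0]]
wrist_force: [-0.9, -1.0, 6.2]
finger_gap: 0.499
grip_force: 30.0
```

servo_tool:
  moves:
    - [[0, 0, -0.3], [0, 0, 0], 255]
    - [[0, 0, -0.8], [0, 0, 0], 255]
    - [[0, 0, -1.4], [0, 0, 0], 255]
    - [[0, 0, -2], [0, 0, 0], 255]
    - [[0, 0, -2.7], [0, 0, 0], 255]
    - [[0, 0, -3.4], [0, 0, 0], 255]
    - [[0, 0, -4], [0, 0, 0], 255]
    - [[0, 0, -4.4], [0, 0, 0], 255]
    - [[0, 0, -4.4], [0, 0, 0], 255]
    - [[0, 0, -4.4], [0, 0, 0], 255]

```text
time: 18.1
position: [0.5972, 0.1054, 0.1492]
tool_rot: [[0.989, -0.146, 0.001], [-0.146, -0.989, 0.0], [0.001, -0.0, -1.0]]
wrist_force: [-1.2, -0.5, -2.9]
finger_gap: 0.497
grip_force: 30.0
```

servo_tool:
  moves:
    - [[0, 0, 0], [0, 0, -1], 255]
    - [[0, 0, 0], [0, 0, -2], 255]
    - [[0, 0, 0], [0, 0, -3], 255]
    - [[0, 0, 0], [0, 0, -4], 255]
    - [[0, 0, 0], [0, 0, -5], 255]
    - [[0, 0, 0], [0, 0, -6], 255]
    - [[0, 0, 0], [0, 0, -7], 255]
    - [[0, 0, 0], [0, 0, -8], 255]
    - [[0, 0, 0], [0, 0, -9], 255]
    - [[0, 0, 0], [0, 0, -10], 255]
    - [[0, 0, 0], [0, 0, -11], 255]
    - [[0, 0, 0], [0, 0, -12], 255]

```text
time: 19.1
position: [0.5957, 0.1051, 0.1466]
tool_rot: [[0.618, 0.786, -0.004], [0.786, -0.618, -0.0], [-0.002, -0.003, -1.0]]
wrist_force: [-0.4, -0.1, -2.4]
finger_gap: 0.496
grip_force: 30.0
```

Run:
```python
from bench import *
s=sense();print(s["time"],s["position"],s["tool_rot"].round(3),s["joint_pos"].round(2),s["finger_gap"],s["wrist_force"])
```

```text
19.1 [0.59567364 0.10512465 0.14660099] [[ 0.618  0.786 -0.004]
 [ 0.786 -0.618 -0.   ]
 [-0.002 -0.003 -1.   ]] [0.13 0.21 1.85 0.   1.09 0.8 ] 0.49561441583289856 [-0.43890426 -0.14961575 -2.39413512]
```

Turning as planned, with j6 decreasing. 24 units (120°) remain.

servo_tool:
  moves:
    - [[0, 0, 0], [0, 0, -1], 255]
    - [[0, 0, 0], [0, 0, -2], 255]
    - [[0, 0, 0], [0, 0, -3], 255]
    - [[0, 0, 0], [0, 0, -4], 255]
    - [[0, 0, 0], [0, 0, -5], 255]
    - [[0, 0, 0], [0, 0, -6], 255]
    - [[0, 0, 0], [0, 0, -7], 255]
    - [[0, 0, 0], [0, 0, -8], 255]
    - [[0, 0, 0], [0, 0, -9], 255]
    - [[0, 0, 0], [0, 0, -10], 255]
    - [[0, 0, 0], [0, 0, -11], 255]
    - [[0, 0, 0], [0, 0, -12], 255]

```text
time: 20.1
position: [0.5956, 0.1052, 0.1466]
tool_rot: [[-0.372, 0.928, -0.004], [0.928, 0.372, -0.0], [0.001, -0.003, -1.0]]
wrist_force: [-0.2, -0.5, -2.6]
finger_gap: 0.498
grip_force: 30.0
```

servo_tool:
  moves:
    - [[0, 0, 0], [0, 0, -1], 255]
    - [[0, 0, 0], [0, 0, -2], 255]
    - [[0, 0, 0], [0, 0, -3], 255]
    - [[0, 0, 0], [0, 0, -4], 255]
    - [[0, 0, 0], [0, 0, -5], 255]
    - [[0, 0, 0], [0, 0, -6], 255]
    - [[0, 0, 0], [0, 0, -7], 255]
    - [[0, 0, 0], [0, 0, -8], 255]
    - [[0, 0, 0], [0, 0, -9], 255]
    - [[0, 0, 0], [0, 0, -10], 255]
    - [[0, 0, 0], [0, 0, -11], 255]
    - [[0, 0, 0], [0, 0, -12], 255]

```text
time: 21.1
position: [0.5957, 0.1051, 0.1466]
tool_rot: [[-0.99, 0.142, -0.004], [0.142, 0.99, -0.0], [0.003, -0.001, -1.0]]
wrist_force: [0.8, -1.1, -3.1]
finger_gap: 0.497
grip_force: 30.0
```

servo_tool:
  moves:
    - [[0, 0, 0], [0, 0, 0], 255]
    - [[0, 0, 0], [0, 0, 0], 255]
    - [[0, 0, 0], [0, 0, 0], 255]

```text
time: 21.35
position: [0.5964, 0.1052, 0.1477]
tool_rot: [[-0.989, 0.148, -0.002], [0.148, 0.989, -0.0], [0.002, -0.0, -1.0]]
wrist_force: [0.6, 0.5, -3.5]
finger_gap: 0.497
grip_force: 30.0
```

Run:
```python
from h import *
from bench import *
s=sense();c=camera("top");W=pts(c);i2=c["pixels"];cv2.imwrite("pics/t4.png",cv2.resize(i2[115:250,230:380],None,fx=4,fy=4,interpolation=cv2.INTER_CUBIC))
print(s["time"],s["position"],s["joint_pos"].round(2),s["finger_gap"])
d=np.linalg.norm(W[...,:2]-[.5965,.1055],axis=-1)
h=cv2.cvtColor(i2,cv2.COLOR_BGR2HSV)
g=green(i2)>0
P=W[g&(d<.1)&(W[...,2]>.08)];print(len(P),rect(P[:,:2]),P.min(0),P.max(0))
print(mv(s,(.596,.105,.15),171.8))
```

```text
21.35 [0.59636077 0.10522764 0.1476592 ] [ 0.13  0.21  1.85  0.    1.09 -1.29] 0.4970080056309437
49 (array([572.3, 101.1]), array([120.3, 112.6]), 8.7) [0.51875004 0.04120072 0.24876163] [0.63758978 0.1643997  0.53792508]
(array([ 0.01, -0.01, -0.09]), array([-0.01, -0.02, -0.07]))
```

View pics/t4.png

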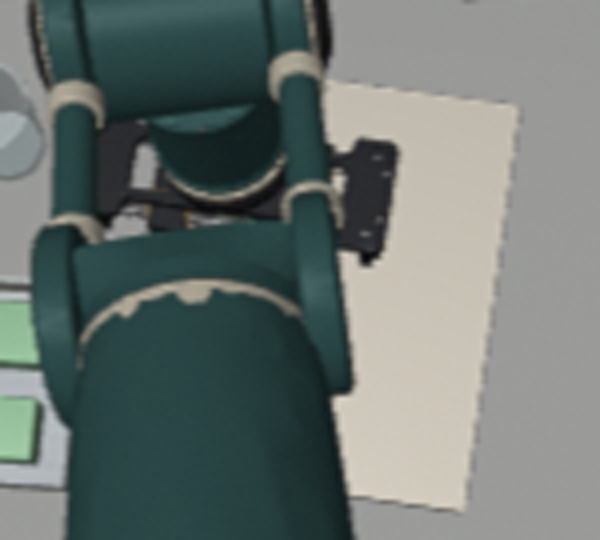

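The arm hides the bar in the top view, so I'll check it with the wrist and scene cameras.

Run:
```python
from h import *
from bench import *
s=sense();c=camera("wrist");W=pts(c,wristT(c,s));a=c["pixels"]
g=green(a)>0
P=W[g&(np.linalg.norm(W[...,:2]-s["position"][:2],axis=-1)<.09)&(W[...,2]>.15)&(W[...,2]<.2)]
if len(P): print(len(P),rect(P[:,:2]),P.min(0).round(3),P.max(0).round(3),np.polyfit(P[:,0],P[:,2],1))
b=camera("scene")["pixels"];b=cv2.resize(b[170:310,230:400],(486,400),interpolation=cv2.INTER_CUBIC)
a=cv2.resize(a[100:,170:470],(300,300));a=cv2.copyMakeBorder(a,0,100,0,0,0)
cv2.imwrite("pics/w5.png",np.hstack([a,b]))
```

```text
15617 (array([591.3, 108.3]), array([98.2, 48.5]), -8.5) [0.54  0.078 0.15 ] [0.643 0.135 0.177] [0.04001615 0.15061613]
```

View pics/w5.png

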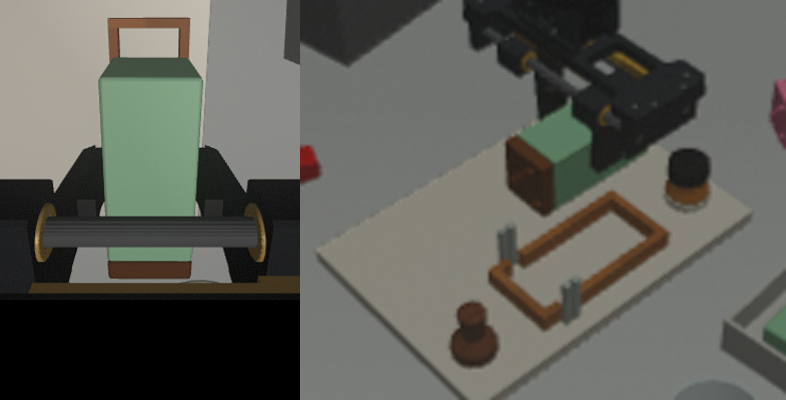

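The scene view shows the bar held level above the cradle with its brown end on the upright side. The cradle is empty, and the jar and stamp are standing. I'll lower it straight down.

servo_tool:
  moves:
    - [[0.03, 0, 0.8], [0, 0, 0], 255]
    - [[0.03, 0, 1.6], [0, 0, 0], 255]
    - [[0.03, 0, 2.2], [0, 0, 0], 255]
    - [[0.03, 0, 2.7], [0, 0, 0], 255]
    - [[0.03, 0, 3.1], [0, 0, 0], 255]
    - [[0.03, 0, 3.4], [0, 0, 0], 255]
    - [[0.03, 0, 3.6], [0, 0, 0], 255]
    - [[0.03, 0, 3.8], [0, 0, 0], 255]
    - [[0.03, 0, 4.0], [0, 0, 0], 255]
    - [[0.03, 0, 4.1], [0, 0, 0], 255]
    - [[0.03, 0, 4.2], [0, 0, 0], 255]
    - [[0.03, 0, 4.2], [0, 0, 0], 255]

```text
time: 22.5
position: [0.5962, 0.1054, 0.0435]
tool_rot: [[-0.989, 0.146, -0.0], [0.146, 0.989, -0.0], [0.0, -0.0, -1.0]]
wrist_force: [-0.7, -1.0, -3.1]
finger_gap: 0.497
grip_force: 30.0
```

servo_tool:
  moves:
    - [[0, 0, 0], [0, 0, 0], 255]
    - [[0, 0, 0.08], [0, 0, 0], 255]
    - [[0, 0, 0.08], [0, 0, 0], 255]

```text
time: 22.75
position: [0.5964, 0.1054, 0.0418]
tool_rot: [[-0.989, 0.146, 0.0], [0.146, 0.989, 0.0], [-0.0, 0.0, -1.0]]
wrist_force: [-1.0, 0.0, -3.3]
finger_gap: 0.499
grip_force: 30.0
```

servo_tool:
  moves:
    - [[0, 0, 0.05], [0, 0, 0], 255]
    - [[0, 0, 0.1], [0, 0, 0], 255]
    - [[0, 0, 0.1], [0, 0, 0], 255]
    - [[0, 0, 0.1], [0, 0, 0], 255]

```text
time: 23.08
position: [0.5965, 0.1054, 0.0395]
tool_rot: [[-0.989, 0.146, 0.0], [0.146, 0.989, 0.0], [-0.0, 0.0, -1.0]]
wrist_force: [0.6, -0.4, -0.8]
finger_gap: 0.496
grip_force: 30.0
```

servo_tool:
  moves:
    - [[0, 0, 0], [0, 0, 0], 0]
    - [[0, 0, 0], [0, 0, 0], 0]
    - [[0, 0, 0], [0, 0, 0], 0]
    - [[0, 0, 0], [0, 0, 0], 0]
    - [[0, 0, 0], [0, 0, 0], 0]
    - [[0, 0, 0], [0, 0, 0], 0]
    - [[0, 0, 0], [0, 0, 0], 0]
    - [[0, 0, -1], [0, 0, 0], 0]
    - [[0, 0, -2.5], [0, 0, 0], 0]
    - [[0, 0, -4], [0, 0, 0], 0]
    - [[0, 0, -5.5], [0, 0, 0], 0]
    - [[0, 0, -6], [0, 0, 0], 0]

```text
time: 24.08
position: [0.5996, 0.1059, 0.1961]
tool_rot: [[-0.989, 0.146, 0.01], [0.146, 0.989, 0.001], [-0.009, 0.003, -1.0]]
wrist_force: [0.2, -0.0, 0.9]
finger_gap: 1.0
grip_force: 0.0
```

servo_tool:
  moves:
    - [[7, 0, 0], [0, 0, 0], 0]
    - [[7, 0, 0], [0, 0, 0], 0]
    - [[7, 0, 0], [0, 0, 0], 0]
    - [[7, 0, 0], [0, 0, 0], 0]
    - [[7, 0, 0], [0, 0, 0], 0]
    - [[7, 0, 0], [0, 0, 0], 0]

```text
time: 24.58
position: [0.4203, 0.1311, 0.1883]
tool_rot: [[-0.989, 0.145, -0.001], [0.145, 0.989, -0.0], [0.001, -0.0, -1.0]]
wrist_force: [0.9, 0.3, 0.5]
finger_gap: 0.999
grip_force: 0.0
```

Run:
```python
from h import *
from bench import *
s=sense();print(s["time"],s["position"],s["finger_gap"],s["wrist_force"])
c=camera("scene");W=pts(c);a=c["pixels"];m=green(a)>0
for n,c in(("scene",c),("top",camera("top"))):
    W=pts(c);m=green(c["pixels"])>0
    d=np.linalg.norm(W[...,:2]-[.5965,.1055],axis=-1)
    P=W[(d<.08)&(W[...,2]>.058)&(W[...,2]<.075)]
    print(n,rect(P[:,:2]) if len(P) else 0)
    P=W[m&(d<.08)&(W[...,2]>.055)&(W[...,2]<.085)]
    if len(P):print("  green",rect(P[:,:2]),np.median(P[:,2]))
    cv2.imwrite(f"pics/{n}6.png",c["pixels"])
cv2.imwrite("pics/fin.png",cv2.resize(a[190:310,230:400],None,fx=4,fy=4,interpolation=cv2.INTER_CUBIC))
```

```text
24.5833 [0.42030061 0.13109539 0.18830253] 0.9990460824312799 [0.9411625  0.28996615 0.4744054 ]
scene (array([598.9, 109.9]), array([111.7,  83.3]), -14.7)
  green (array([591.1, 108.1]), array([98.5, 46.5]), -9.8) 0.06495245141708128
top (array([601.9, 112.7]), array([109.8,  80.4]), -21.1)
  green (array([591.7, 106.2]), array([98.5, 42.2]), -8.7) 0.06437618355487251
```

View pics/fin.png

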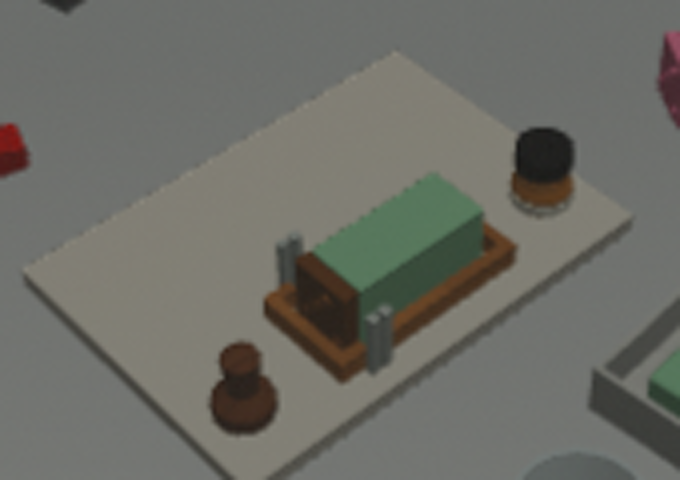

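The bar sits flat in the cradle with its top at 0.064 m, as at the start. Its brown end is between the uprights, at about (330,300) in the crop, and the jar and stamp are undisturbed.

```bash
python3 -c "from bench import *; print(job_done())"
```

```text
the job is handed in; nothing more can be done
None
```

The job is handed in at about 25 s of the 72 s: the three offcuts are in the bin, the bar is flat in its cradle with its brown end at the uprights, and the gripper is open and clear; the judge returned no verdict.

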